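# Clamp a bridge blank in the sprung planing jig

### The job

Clamp the dark rosewood blank in the planing jig so that it can be planed: squeeze the orange lock tab towards the black post to free the jaw, slide the jaw along until its sprung pad gently presses the blank against the wooden end stop, then let go of the lock and ease the jaw on, feeling for the next notch, until the bolt springs fully home; never force the jaw against its lock. Leave the jaw locked with the blank held, and do not disturb the mug, the brush or the cork block.

Things in the scene. Friction and masses are not known exactly. Their poses are not given: they have to be found in the camera images.
- squeeze_grip (a point): Where to squeeze from above, on the grey jaw carriage: midway between the outer faces of the fixed black post and the fully squeezed lock tab (38 mm over both; 50 mm released). Axes of the jig: y = the way the jaw slides to the stop, x from tab to post (away from the robot). Post face 19 mm to +x; both 30 mm wide along y, tops 17 mm above this point, carriage top 29 mm below it.
- jaw_wall (a point): Middle of the back face of the grey jaw wall, 21 mm to +y of squeeze_grip, 100 mm wide along x, top 62 mm over the bench; the sides of the open fingers, still astride tab and post, can push the jaw along +y here. Axes of the jig.
- lock_tab (a point): Middle of the outer face of the orange lock tab, 31 mm to -x of squeeze_grip when released, 19 mm when squeezed; moves with the lock. An aluminium rail 36 mm high over the bench runs 43 mm beyond it to -x.
- pad_face (a point): Middle of the front face of the cork-faced sprung pad, 70 mm wide along x, 30 mm high; 67 mm to +y of squeeze_grip when not pressed in. Faces +y (axes of the jig).
- jaw (a joint): Position of the jaw along its slide, m: 0 at the start (locked), grows towards the stop, about -0.002 to 0.128. About 2 N of friction.
- lock (a joint): Withdrawal of the lock bolt, m: 0 home, 0.012 fully squeezed. Spring-driven home, 6 N at 0, 10 N at 0.012. Home in a notch it blocks the jaw both ways (3 mm play), a hard stop when pushed; above 0.009 the jaw is free. Released between notches it rests on a tooth at 0.008 and the jaw slides until it snaps home. Notches: 12 mm apart, hidden in the rail, places not known beforehand.
- pad (a joint): Compression of the sprung pad, m: 0 free, 0.024 solid. It presses with 3 N when just touching, 9 N when solid, in proportion between; a free, unheld jaw is pushed back by it.
- blank: Loose rosewood bridge blank, 46 x 172 x 10 mm, lying flat on the jig's base (15 mm over the bench) between pad and stop, a little off the stop and slightly askew. Origin at the centre of its underside; x across, y along its length, z up.
- stop: Dark wooden end stop, 70 mm wide along x, 28 mm high, screwed to the jig's base. Origin at the foot of the middle of the face that meets the blank (15 mm over the bench); y as the jig's, so the blank comes from -y. Its place along the jig varies.
- jig: The jig's plywood base, 184 x 420 x 15 mm, fixed on the bench. Origin at the centre of its underside, x away from the robot, y along the slide towards the stop.
- mug: White dotted mug, 78 x 114 x 93 mm, a bystander. Origin at the centre of its underside.
- brush: Flat glue brush with a wooden handle, 43 x 197 x 11 mm, a bystander. Origin at the centre of its underside.
- cork_block: Cork sanding block, 108 x 121 x 32 mm over all, a bystander. Origin at the centre of its underside.
- bolt: Steel lock bolt under the orange tab, 60 x 5 x 8 mm, pointing to the jig's -x into the front rail; moves with the lock. Origin at its tip, 24 mm over the bench. It bends if the jaw is forced hard (over 45 N) against a notch.
Things that resemble listed ones, but are neither listed nor needed, are in the scene too. Leave any yellow look-alike of the blank alone.

How it is judged:
By the outcome, as a careful person would: the job done as asked, in the order asked, and still so for the second after the job is handed in, with the robot touching nothing.
It also fails if it takes over 45 s, if anything falls off the work surface, if the arm or the gripper's body presses on something with over 40 N, if the wrist force passes 120 N, or if a joint passes its speed limit or range.

### The arm

A 6-joint arm with a two-finger parallel gripper is mounted at the origin on a cart in front of the work surface, level with it; the furniture and walls round the work are solid. World frame = base frame: x ahead of the robot, y to its left, z up, the work surface at z = 0. Lengths are in m, angles in rad, forces in N, time in s.
With the tool pointing down it reaches from about 0.375 to 0.975 m from the base axis. Payload 3.8 kg.
Tool frame: the origin (TCP) lies between the finger pads; the fingertips stand 22 mm ahead of it and the grasp point (between the pads) lies 3 mm ahead of it (bot.finger_overhang is the distance from the TCP to the fingertips, in m); x points along the fingers, y is the direction in which the jaws open and shut, and the axes are right-handed (so a half turn about x gives the same grasp; the last joint's range is limited). The gripper opens to 85 mm and grips with 20 to 120 N. Pads are 22 mm wide; open, the fingers measure 114 mm over their backs; the gripper's body (76 mm by 85 mm) begins 54 mm behind the grasp point. The pads swing forward as they close: fully open they stand 13 mm farther back than shut.
Start: joints at [-1.387, 0.264, 1.604, -0, 1.274, -0.037], TCP at [0.148, -0.659, 0.253] pointing down, gripper open.
Joint ranges: [-2.63, 2.63], [-0.94, 2.18], [0.31, 2.57], [-1.31, 4.45], [0, 2.66], [-2.55, 2.55]. Speed limits (rad/s): [2.57, 2.57, 3.14, 3.14, 3.14, 3.14].

### API

Orientations are given as a rotation vector (axis times angle).
In Python, from workcell import bot gives the robot as it stands. The module is installed in compiled form; this text tells all that it offers.
- The arm moves only by the tool arm_command, never from a script. Its argument "series" is a list that holds one entry, the list of rows, each a list of 7 numbers: the turn, a rotation vector about the tool's x, y, z in rad, then the shift along the tool's x, y, z in cm, then the opening, from 0 (shut) to 1 (fully open). In form: [[[rx, ry, rz, x, y, z, grip], ...]]. A call has 1 to 10 rows; each row shifts and turns the pose as measured when the row begins, along the tool's axes as they then stand; what a row does not reach is not made up. A row lasts 1/10 s, in which the tool goes at most 50 mm and 8.59 degrees, less where a joint would pass 70% of its speed; a pose out of reach is approached as far as the arm can. A call is refused whole if a number of a shift passes 5 or a number of a turn 0.15, either way. A call with a gripper value outside its range is refused whole. The fingers move at their own pace and stop on an object; "newtons" is the grip in N (left out, the last holds). Time passes only in rows, so rows that do not move let the fingers close. It gives the time, the measured TCP pose, the force and the opening at its end, in the units of the state.
- bot.read_state(): the state, without advancing time (a new reading comes with each control period).
- bot.read_camera(name): name is "side" or "top" or "wrist"; returns (picture, depth): 400x640x3 uint8, blue, green, red; 400x640 float32, m along the optical axis (not along the pixel's ray), 0 where there is no reading.
- bot.camera_info(name): a dict with "K" (3x3 intrinsics, pixels), "dist_coeffs" ([k1, k2, p1, p2, k3] as OpenCV has them; the pictures are not rectified), "extrinsics" (4x4, takes a point from camera to world coordinates). Camera axes: x right, y down, z forward; pixel columns grow to the right and rows downward; lengths in m; the calibration is good to about 2 mm. A picture is of the moment at which its call begins: read the wrist's pose just before it. camera_info takes no time and is no camera call; for the wrist camera it gives the pose at the moment of the call.
- bot.finish_job(): hands the job in, once; it reports no verdict.
The state is a dict: "time": time; "q": joint angles; "joint_vel": joint speeds; "joint_torque": joint torques, N m; "tool_pos": TCP position; "tcp_rot": TCP orientation; "wrist_force": force on the tool from outside, world axes, zero at the start; "torque": the same for the moment, N m; "width": opening from 0.0 (shut) to 1.0 (fully open).
Only numpy, scipy, OpenCV 4.12 (cv2) and the standard library are available. Lean on these libraries where they do the work, as an engineer would, in place of code of your own. Each camera call takes 0.05 s, during which the arm holds its last target.

## Working session

There is one attempt and no reset: what is moved stays moved. The work goes in short steps, Python scripts to look and compute and a tool call to move; the robot and the scene stay as the last step left them, time stands still between calls to the robot, and variables do not carry over. Pictures are saved under pics/ and viewed, and the job is handed in when it is done.

Besides the shell and the picture viewer there is one more tool, called after ">>>" as name(argument=value, ...) on one line, values as JSON. arm_command: Moves the arm, as the interface text tells. Its arguments: {"type":"object","properties":{"series":{"type":"array"},"newtons":{"type":"number"}},"required":["series"]}

```bash
mkdir -p pics; cat > h.py <<'E'
import numpy as np, cv2
from workcell import bot
def grab(name,tag):
    info=bot.camera_info(name)
    im,d=bot.read_camera(name)
    cv2.imwrite(f'pics/{tag}.png',im); np.savez(f'pics/{tag}.npz',im=im,d=d,K=info['K'],D=info['dist_coeffs'],T=info['extrinsics'])
    return im,d
def load(tag): return np.load(f'pics/{tag}.npz')
def plane(z,uv,h):
    uv=np.array(uv,float).reshape(-1,1,2)
    p=cv2.undistortPoints(uv,np.array(z['K']),np.array(z['D'])).reshape(-1,2)
    r=np.c_[p,np.ones(len(p))]@z['T'][:3,:3].T; o=z['T'][:3,3]
    return o+r*((h-o[2])/r[:,2])[:,None]
def depthpts(z):
    d=z['d'];v,u=np.mgrid[:400,:640]
    p=cv2.undistortPoints(np.stack([u,v],-1).reshape(-1,1,2).astype(float),z['K'],z['D']).reshape(-1,2)
    P=np.c_[p,np.ones(len(p))]*d.reshape(-1,1)
    return (P@z['T'][:3,:3].T+z['T'][:3,3]).reshape(400,640,3)
E
python3 - <<'E'
from h import *
s=bot.read_state();print({k:np.round(v,3) for k,v in s.items()})
for n in ('top','side','wrist'):
    im,d=grab(n,n+'0')
print(bot.camera_info('top'),bot.finger_overhang)
E
```

```text
{'time': np.float64(0.0), 'q': array([-1.387,  0.265,  1.605,  0.   ,  1.274, -0.037]), 'joint_vel': array([-0.   ,  0.001, -0.001,  0.   , -0.001,  0.001]), 'joint_torque': array([ 0.0000e+00, -5.1511e+01, -3.6731e+01, -0.0000e+00,  1.3000e-02,
       -0.0000e+00]), 'tool_pos': array([ 0.148, -0.658,  0.252]), 'tcp_rot': array([ 2.105,  0.236, -2.106]), 'wrist_force': array([-0.913,  0.702, -0.485]), 'torque': array([-0.046,  0.002, -0.049]), 'width': np.float64(0.997)}
{'K': array([[456.42109571,   0.        , 320.78517861],
       [  0.        , 456.42109571, 201.24061598],
       [  0.        ,   0.        ,   1.        ]]), 'dist_coeffs': array([0.03201456, 0.        , 0.        , 0.        , 0.        ]), 'extrinsics': array([[-0.07002305, -0.9767677 ,  0.20253798,  0.27752464],
       [-0.99754435,  0.06885536, -0.01281446,  0.03665122],
       [-0.00142907, -0.20293792, -0.97919056,  1.34097588],
       [ 0.        ,  0.        ,  0.        ,  1.        ]])} 0.022
```

View pics/top0.png

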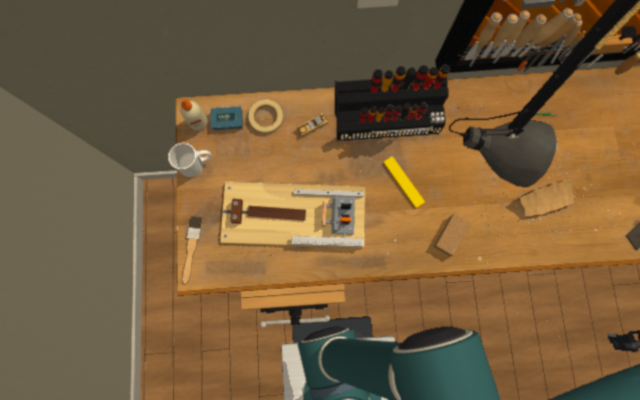

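View pics/side0.png

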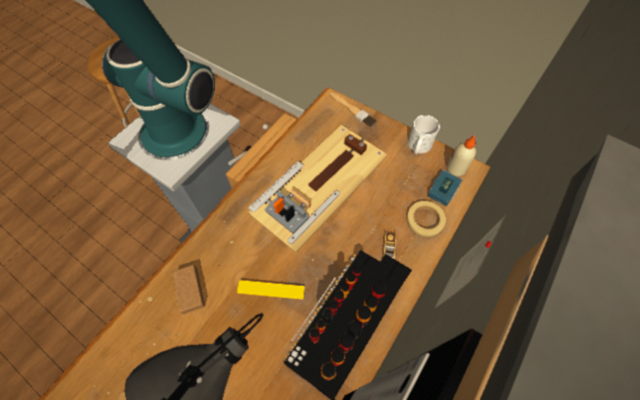

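View pics/wrist0.png

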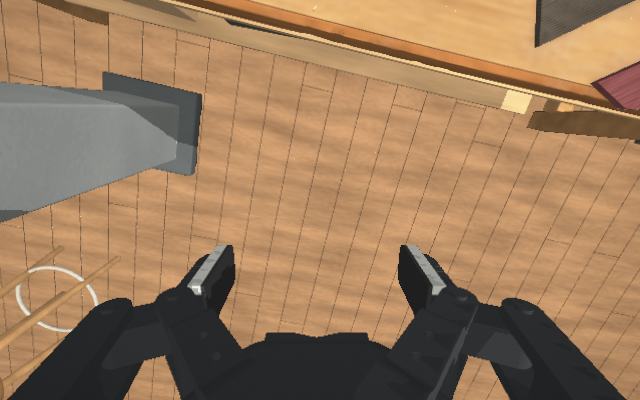

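Top view: the plywood jig spans about (221,183)–(366,247). The stop is at (236,211), the blank (248–305, 213), the jaw carriage (343,215) with the orange tab at (346,219) and the post at (346,208). The robot is well to the -y side.

```bash
python3 - <<'E'
from h import *
z=load('top0'); im=z['im']; P=depthpts(z)
c=cv2.resize(im[170:260,210:380],None,fx=4.5,fy=4.5,interpolation=cv2.INTER_CUBIC);cv2.imwrite('pics/topc.png',c)
hsv=cv2.cvtColor(im,cv2.COLOR_BGR2HSV)
m=((hsv[...,0]<14)&(hsv[...,1]>190)&(hsv[...,2]>150)); m[:170]=0;m[260:]=0;m[:,:320]=0;m[:,380:]=0
v,u=np.nonzero(m);print('tab',len(u),u.mean(),v.mean(),np.median(P[v,u],0))
for n,uv,h in [('jig corners',[(222,184),(366,188),(364,247),(220,244)],.015)]:
    print(n,plane(z,uv,h).round(4))
for uv in [(346,208),(346,219),(343,231),(333,215),(323,212),(300,215),(255,212),(236,207),(310,241),(310,192),(215,211)]:
    print(uv,P[uv[1],uv[0]].round(3))
z=load('side0');print(z['T'].round(3))
cv2.imwrite('pics/sidec.png',cv2.resize(z['im'][120:260,230:400],None,fx=4,fy=4,interpolation=cv2.INTER_CUBIC))
E
```

```text
tab 12 344.4166666666667 218.16666666666666 [ 0.49136574 -0.04305608  0.05590713]
jig corners [[ 0.625   0.3099  0.015 ]
 [ 0.5825 -0.1181  0.015 ]
 [ 0.4076 -0.0964  0.015 ]
 [ 0.4458  0.3203  0.015 ]]
(346, 208) [ 0.519 -0.051  0.054]
(346, 219) [ 0.484 -0.047  0.073]
(343, 231) [ 0.456 -0.038  0.032]
(333, 215) [ 0.505 -0.013  0.034]
(323, 212) [0.513 0.016 0.047]
(300, 215) [0.514 0.083 0.02 ]
(255, 212) [0.531 0.214 0.024]
(236, 207) [0.546 0.266 0.043]
(310, 241) [0.434 0.059 0.035]
(310, 192) [0.58  0.049 0.026]
(215, 211) [0.547 0.336 0.001]
[[ 0.824  0.489 -0.286  0.852]
 [ 0.566 -0.719  0.403 -0.378]
 [-0.009 -0.494 -0.87   0.947]
 [ 0.     0.     0.     1.   ]]
```

View pics/topc.png

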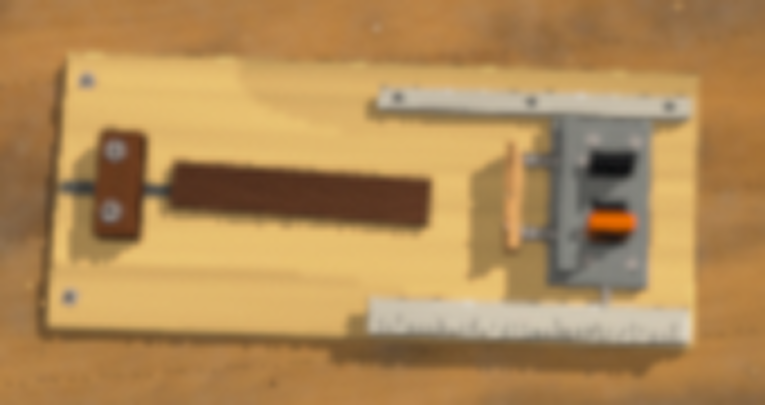

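View pics/sidec.png

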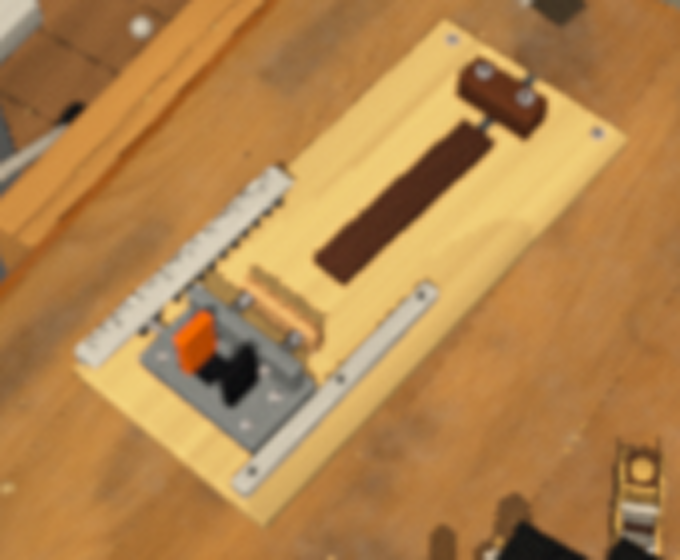

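```bash
cat >> h.py <<'E'
from scipy.spatial.transform import Rotation as R
def st():
    s=bot.read_state();return s,np.array(s['tool_pos']),R.from_rotvec(s['tcp_rot'])
def rel(p,Rt):
    """remaining shift (cm, current tool axes) and turn to the target"""
    s,p0,R0=st()
    return (R0.inv().apply(np.array(p)-p0)*100).round(2),(R0.inv()*Rt).as_rotvec().round(3)
def down(yaw):  # tool x down, tool y along jig x (flip chosen nearest)
    c=np.array([np.cos(yaw),np.sin(yaw),0]);x=np.array([0,0,-1.])
    best=None
    for sgn in(1,-1):
        M=np.c_[x,sgn*c,np.cross(x,sgn*c)];Rr=R.from_matrix(M)
        a=(st()[2].inv()*Rr).magnitude()
        if best is None or a<best[0]: best=(a,Rr)
    return best[1]
E
python3 - <<'E'
from h import *
s,p,R0=st();print(R0.as_matrix().round(3))
z=load('top0');P=depthpts(z)
pts=P[130:200,440:570].reshape(-1,3);pts=pts[(pts[:,2]>.1)]
print('lamp',pts.min(0),pts.max(0)); 
c=np.array([(68,55),(698,77),(690,345),(45,335)])/4.5+[210,170]-.4
q=plane(z,c,.015);print(q.round(3),'centre',q.mean(0))
for a,b in((1,0),(2,3)): d=q[a]-q[b];print(np.degrees(np.arctan2(-d[0],-d[1])),np.linalg.norm(d))
for a,b in((0,3),(1,2)): d=q[a]-q[b];print(np.degrees(np.arctan2(d[1],d[0])),np.linalg.norm(d))
yaw=np.radians(-5.5)
print(rel((.46,-.10,.30),down(yaw)), down(yaw).as_matrix().round(3), R0.as_rotvec())
E
```

```text
[[-0.     0.219 -0.976]
 [ 0.002 -0.976 -0.219]
 [-1.    -0.002 -0.   ]]
lamp [ 0.27752464 -0.58086287  0.11570773] [0.67723243 0.03665122 1.34097588]
[[ 0.631  0.302  0.015]
 [ 0.587 -0.115  0.015]
 [ 0.41  -0.094  0.015]
 [ 0.446  0.322  0.015]] centre [0.51838861 0.1037694  0.015     ]
6.085007144931299 0.41864104187216744
4.9357858042194875 0.4165545484207592
-6.106294544362359 0.18644321249184523
-6.805492081551218 0.17810271643419665
(array([ -4.69, -47.62, -42.69]), array([-1.254e+00, -1.000e-03,  1.000e-03])) [[ 0.     0.995 -0.096]
 [ 0.    -0.096 -0.995]
 [-1.     0.     0.   ]] [ 2.10535119  0.23529016 -2.10557967]
```

>>> arm_command(series=[[[0,0,0,-0.5,-3.4,-3,1],[0,0,0,-0.5,-3.4,-3,1],[0,0,0,-0.5,-3.4,-3,1],[0,0,0,-0.5,-3.4,-3,1],[0,0,0,-0.5,-3.4,-3,1],[0,0,0,-0.5,-3.4,-3,1],[0,0,0,-0.5,-3.4,-3,1],[0,0,0,-0.5,-3.4,-3,1],[0,0,0,-0.5,-3.4,-3,1],[0,0,0,-0.5,-3.4,-3,1]]])

```text
time: 1.15
tool_pos: [0.3694, -0.2496, 0.2989]
tcp_rot: [2.113, 0.231, -2.116]
wrist_force: [0.8, -0.3, -0.6]
width: 0.999
```

>>> arm_command(series=[[[-0.14,0,0,0,0,0,1],[-0.14,0,0,0,0,0,1],[-0.14,0,0,0,0,0,1],[-0.14,0,0,0,0,0,1],[-0.14,0,0,0,0,0,1],[-0.14,0,0,0,0,0,1],[-0.14,0,0,0,0,0,1],[-0.14,0,0,0,0,0,1],[-0.14,0,0,0,0,0,1]]])

```text
time: 2.05
tool_pos: [0.3715, -0.2406, 0.298]
tcp_rot: [1.244, 1.201, -1.234]
wrist_force: [-0.0, 0.6, 0.2]
width: 1.002
```

```bash
python3 - <<'E'
from h import *
s,p,_=st();print(s['time'],p,s['q'].round(2),s['wrist_force'])
print(rel((.48,-.10,.25),down(np.radians(-6))))
E
```

```text
2.05 [ 0.37152929 -0.24064819  0.2979647 ] [-0.64 -0.21  2.01  0.01  1.35 -0.6 ] [-0.02993755  0.626453    0.16198469]
(array([  4.93,  10.31, -14.42]), array([ 0.066, -0.011,  0.003]))
```

>>> arm_command(series=[[[0.02,0,0,0.8,2,-2.8,1],[0.02,0,0,0.8,2,-2.8,1],[0.02,0,0,0.8,2,-2.8,1],[0.01,0,0,0.8,2,-2.8,1],[0,0,0,0.8,2,-2.8,1],[0,0,0,0.8,0.5,-1,1]]])

```text
time: 2.65
tool_pos: [0.4906, -0.0962, 0.2501]
tcp_rot: [1.298, 1.16, -1.288]
wrist_force: [-0.3, -1.2, -1.3]
width: 0.999
```

```bash
python3 - <<'E'
from h import *
s,p,_=st();print(s['time'],p)
grab('wrist','w1'); print(bot.camera_info('wrist'))
E
```

```text
2.65 [ 0.49057414 -0.09616365  0.25006946]
{'K': array([[280.07818354,   0.        , 316.16967265],
       [  0.        , 280.07818354, 194.30474611],
       [  0.        ,   0.        ,   1.        ]]), 'dist_coeffs': array([0.01515299, 0.        , 0.        , 0.        , 0.        ]), 'extrinsics': array([[ 0.99373106, -0.10584621, -0.03598847,  0.49813231],
       [-0.11172223, -0.95198413, -0.28503397, -0.0211335 ],
       [-0.00409069,  0.28726782, -0.95784157,  0.36949501],
       [ 0.        ,  0.        ,  0.        ,  1.        ]])}
```

View pics/w1.png

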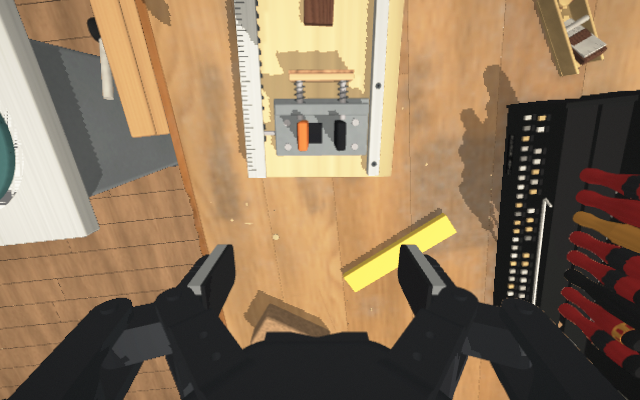

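Wrist view: orange tab at (303,135), post at (340,135), carriage (274–369, 100–157), pad at (322,76), blank end at (319,12).

```bash
python3 - <<'E'
from h import *
z=load('w1'); im=z['im'];P=depthpts(z)
cv2.imwrite('pics/w1c.png',cv2.resize(im[60:190,225:415],None,fx=4,fy=4,interpolation=cv2.INTER_NEAREST))
hsv=cv2.cvtColor(im,cv2.COLOR_BGR2HSV)
def box(m,h,n):
    m[:110]=0;m[160:]=0;m[:,:280]=0;m[:,360:]=0
    # restrict by depth height
    zz=P[...,2]; v,u=np.nonzero(m&(zz>h-.004)&(zz<h+.006))
    q=P[v,u]; a=np.radians(-6.2); ex=np.array([np.cos(a),np.sin(a)]);ey=np.array([-ex[1],ex[0]])
    X=q[:,:2]@ex;Y=q[:,:2]@ey
    print(n,len(u),'z',np.median(q[:,2]),'X',np.percentile(X,[2,50,98]).round(4),'Y',np.percentile(Y,[2,50,98]).round(4),u.min(),u.max(),v.min(),v.max())
zz=P[...,2]
box((hsv[...,0]<16)&(hsv[...,1]>150)&(hsv[...,2]>100),.073,'tab')
box(im.max(2)<60,.073,'post')
# rail inner edges for yaw: high pts
for n,ur,h in(('front',(225,275),.036),('back',(365,400),.026)):
    m=np.zeros((400,640),bool);m[5:170,ur[0]:ur[1]]=1
    m&=(zz>h-.005)&(zz<h+.004)
    v,u=np.nonzero(m);q=P[v,u]
    l=cv2.fitLine(q[:,:2].astype(np.float32),cv2.DIST_HUBER,0,.01,.01).ravel()
    print(n,len(u),np.median(q[:,2]),np.degrees(np.arctan2(l[0],l[1])))
for uv in((320,150),(321,102),(340,135),(303,135)): print(uv,P[uv[1],uv[0]].round(4))
print([P[v,321].round(3) for v in range(66,112,3)])
E
```

```text
tab 269 z 0.07758920528780844 X [0.4781 0.4833 0.4883] Y [-0.0071  0.0077  0.0206] 297 307 122 150
post 236 z 0.07771838848029763 X [0.5185 0.5222 0.5265] Y [-0.0065  0.0076  0.0205] 336 344 121 149
front 3324 0.03601028833988454 5.6969075
back 1995 0.028692580683316316 5.923943
(320, 150) [ 0.4978 -0.0681  0.0319]
(321, 102) [ 0.5049 -0.0136  0.0315]
(340, 135) [ 0.52   -0.0488  0.0783]
(303, 135) [ 0.4823 -0.0444  0.0793]
[array([0.509, 0.026, 0.014]), array([0.508, 0.019, 0.048]), array([0.508, 0.016, 0.046]), array([0.508, 0.013, 0.046]), array([0.507, 0.01 , 0.047]), array([0.507, 0.008, 0.036]), array([0.507, 0.007, 0.016]), array([0.507, 0.004, 0.016]), array([0.507, 0.   , 0.014]), array([ 0.506, -0.003,  0.014]), array([ 0.506, -0.006,  0.015]), array([ 0.505, -0.01 ,  0.029]), array([ 0.505, -0.014,  0.031]), array([ 0.504, -0.017,  0.062]), array([ 0.504, -0.02 ,  0.063]), array([ 0.503, -0.023,  0.062])]
```

View pics/w1c.png

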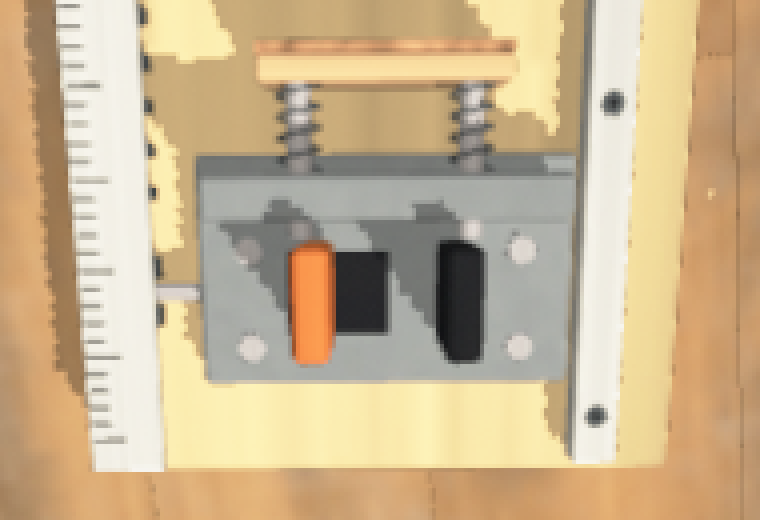

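```bash
python3 - <<'E'
from h import *
a=-.101;ex=np.array([np.cos(a),np.sin(a)]);ey=np.array([-ex[1],ex[0]])
z=load('top0')
o=np.array([.5058,-.0479])
def j(uv,h): q=plane(z,uv,h)[0,:2]-o; return (np.array([q@ex,q@ey])*1000).round(1)
f=lambda x,y:np.array([x,y])/4.5+[210,170]-.4
for n,c,h in(('stop face top',(147,185),.043),('blank far mid',(170,185),.025),('blank near mid',(430,202),.025),('pad front top',(506,195),.046),('tab top',(611,222),.078),('post top',(611,163),.078),('stop left end top',(145,133),.043),('stop r',(141,240),.043)): print(n,j(f(*c),h))
z=load('side0')
f=lambda x,y:np.array([x,y])/4.+[230,120]-.4
for n,c,h in(('stop face top',(490,110),.043),('blank far mid',(474,138),.025),('blank near mid',(330,268),.025),('pad front mid',(288,292),.046),('tab',(198,328),.078),('post',(240,362),.078)): print(n,j(f(*c),h))
z=load('w1');f=lambda x,y:np.array([x,y])/4.+[225,60]-.4
def q(c,h):print(c,j(f(*c),h))
q((384,40),.046);q((310,240),.078);q((310,362),.078);q((290,305),.078);q((483,300),.078);q((388,157),.062);q((390,176),.062);q((390,220),.062)
print(rel(np.r_[o+.006*ey,.09],down(a)))
E
```

```text
stop face top [ -1.7 297.2]
blank far mid [  2.  285.5]
blank near mid [ -4.1 115.9]
pad front top [-1.7 66.6]
tab top [-22.6   0.5]
post top [14.9  1.3]
stop left end top [ 32.3 300.7]
stop r [-37.5 298.7]
stop face top [  2.6 292.4]
blank far mid [  2.1 275.1]
blank near mid [ -6.2 116.5]
pad front mid [-7.2 73.3]
tab [-21.1   0.7]
post [17.8 -0.1]
(384, 40) [-4.8 66.4]
(310, 240) [-24.3  16.2]
(310, 362) [-25.1 -14.5]
(290, 305) [-29.9   0.2]
(483, 300) [19.7  0.9]
(388, 157) [-4.2 36.4]
(390, 176) [-3.7 31.7]
(390, 220) [-3.8 20.6]
(array([15.87,  1.13, -5.37]), array([-0.012, -0.009,  0.004]))
```

>>> arm_command(series=[[[-0.012,-0.009,0.004,2,0.3,-1.8,1],[0,0,0,3,0.3,-1.8,1],[0,0,0,3,0.3,-1.7,1],[0,0,0,3,0.2,0,1],[0,0,0,2,0,0,1],[0,0,0,0,0,0,1]]])

```text
time: 3.3
tool_pos: [0.5037, -0.0465, 0.1149]
tcp_rot: [1.278, 1.158, -1.285]
wrist_force: [-0.7, -0.0, -1.0]
width: 0.997
```

```bash
python3 - <<'E'
from h import *
a=-.101;ey=np.array([-np.sin(a),np.cos(a)])
o=np.array([.5058,-.0479])
s,p,_=st();print(s['time'],p,s['wrist_force'].round(1))
print(rel(np.r_[o+.006*ey,.060],down(a)))
grab('wrist','w2')
E
```

```text
3.3 [ 0.50370398 -0.04645788  0.11485529] [-0.7 -0.  -1. ]
(array([ 5.48,  0.23, -0.5 ]), array([0.002, 0.005, 0.001]))
```

View pics/w2.png

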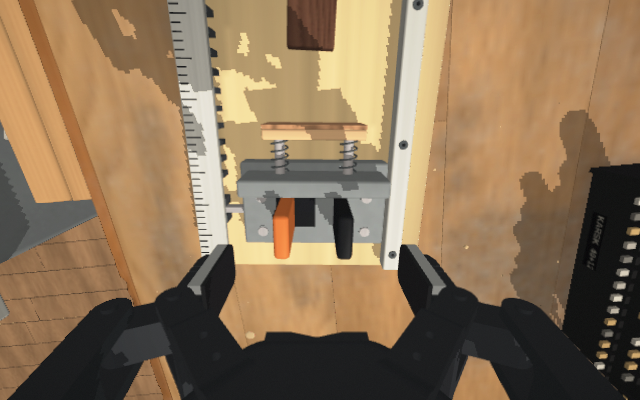

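Wrist view: tab (284,228) and post (343,228) are centred between the open fingers (235…400 px); the wall lies ahead at v≈188. Descending.

>>> arm_command(series=[[[0,0,0,1.2,0.1,-0.2,1],[0,0,0,1.2,0.1,-0.1,1],[0,0,0,1.0,0,0,1],[0,0,0,1.0,0,0,1],[0,0,0,0.7,0,0,1],[0,0,0,0,0,0,1]]])

```text
time: 3.95
tool_pos: [0.5103, -0.0463, 0.0658]
tcp_rot: [1.283, 1.148, -1.28]
wrist_force: [-0.0, -0.7, -0.4]
width: 1.0
```

```bash
python3 - <<'E'
from h import *
a=-.101;ey=np.array([-np.sin(a),np.cos(a)])
o=np.array([.5058,-.0479])
s,p,_=st();print(s['time'],p,s['wrist_force'].round(1))
print(rel(np.r_[o+.008*ey,.060],down(a)))
grab('wrist','w3')
E
```

```text
3.95 [ 0.51030121 -0.04625433  0.0657737 ] [-0.  -0.7 -0.4]
(array([ 0.57, -0.44, -0.59]), array([-0.   ,  0.006, -0.009]))
```

View pics/w3.png

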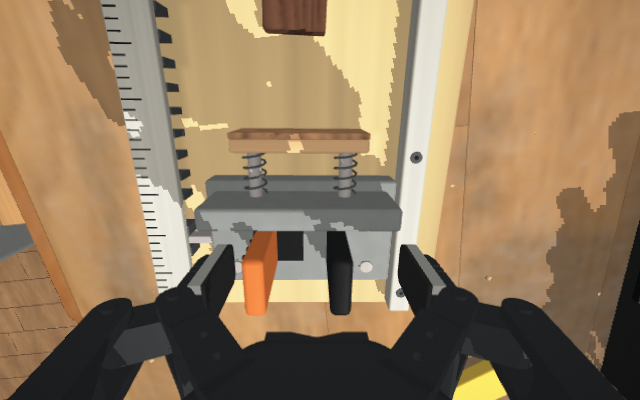

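>>> arm_command(series=[[[0,0,0,0.2,-0.4,0,1],[0,0.006,-0.009,0.3,0,-0.3,1],[0,0,0,0,0,0,1]]])

```text
time: 4.3
tool_pos: [0.5074, -0.0427, 0.0616]
tcp_rot: [1.284, 1.159, -1.282]
wrist_force: [-0.6, 0.1, 0.3]
width: 1.001
```

```bash
python3 - <<'E'
from h import *
a=-.101;ey=np.array([-np.sin(a),np.cos(a)])
o=np.array([.5058,-.0479])
s,p,_=st();print(s['time'],p,s['wrist_force'].round(1))
print(rel(np.r_[o+.008*ey,.060],down(a)))
for _ in range(3): print(st()[1])
grab('wrist','w4');print(st()[1])
E
```

```text
4.3 [ 0.50738656 -0.0426682   0.06162844] [-0.6  0.1  0.3]
(array([ 0.16, -0.11, -0.26]), array([-0.   , -0.001, -0.002]))
[ 0.50738656 -0.0426682   0.06162844]
[ 0.50738656 -0.0426682   0.06162844]
[ 0.50738656 -0.0426682   0.06162844]
[ 0.50729617 -0.0427431   0.0616916 ]
```

View pics/w4.png

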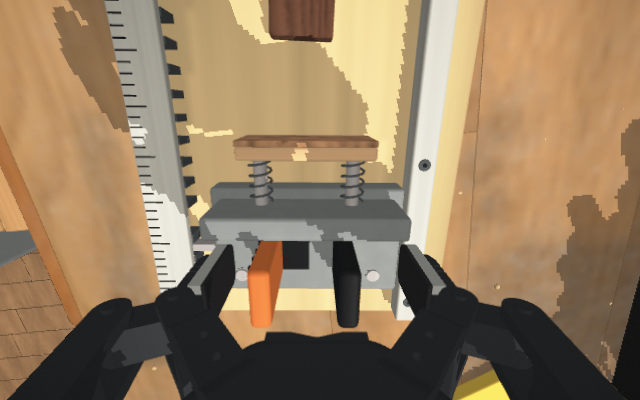

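>>> arm_command(series=[[[0,0,0,0.1,-0.1,-0.2,1],[0,0,0,0,0,0,0.6],[0,0,0,0,0,0,0.5],[0,0,0,0,0,0,0.3],[0,0,0,0,0,0,0.2],[0,0,0,0,0,0,0.2]]], newtons=25)

```text
time: 4.95
tool_pos: [0.5085, -0.0406, 0.0621]
tcp_rot: [1.286, 1.156, -1.279]
wrist_force: [-2.6, -0.2, -2.3]
width: 0.437
```

```bash
python3 - <<'E'
from h import *
a=-.101;ey=np.array([-np.sin(a),np.cos(a)])
o=np.array([.5058,-.0479])
s,p,_=st();print(s['time'],p,s['wrist_force'].round(1),s['width'],s['width']*85)
print(rel(np.r_[o+.008*ey,.060],down(a)))
grab('wrist','w5')
E
```

```text
4.95 [ 0.50851205 -0.04061589  0.06206549] [-2.6 -0.2 -2.3] 0.43700582940096455 37.14549549908199
(array([ 0.21, -0.2 , -0.05]), array([ 0.   , -0.   , -0.006]))
```

View pics/w5.png

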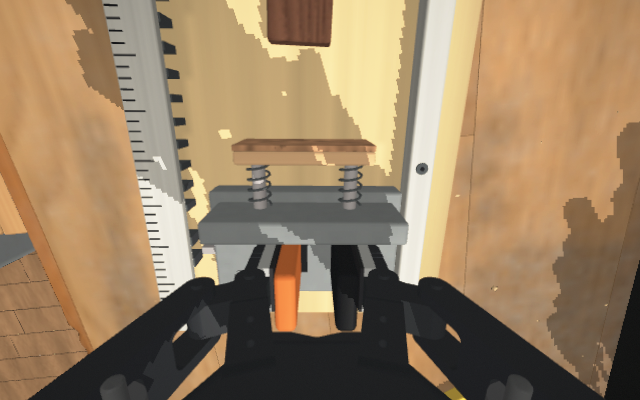

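Width 0.437 (37 mm) means the lock is fully squeezed. I'll slide gently, checking force first.

>>> arm_command(series=[[[0,0,0,0,0,-0.2,0.2],[0,0,0,0,0,-0.3,0.2],[0,0,0,0,0,-0.3,0.2]]])

```text
time: 5.3
tool_pos: [0.5092, -0.0334, 0.0621]
tcp_rot: [1.284, 1.155, -1.28]
wrist_force: [1.5, -3.1, -1.2]
width: 0.434
```

Moves freely at about 3 N of friction.

>>> arm_command(series=[[[0,0,0,0,0,-0.5,0.2],[0,0,0,0,0,-0.5,0.2],[0,0,0,0,0,-0.5,0.2],[0,0,0,0,0,-0.5,0.2],[0,0,0,0,0,-0.5,0.2],[0,0,0,0,0,-0.5,0.2]]])

```text
time: 5.9
tool_pos: [0.5126, -0.001, 0.062]
tcp_rot: [1.284, 1.154, -1.28]
wrist_force: [2.9, -2.5, -0.8]
width: 0.435
```

```bash
python3 - <<'E'
from h import *
a=-.101;ex=np.array([np.cos(a),np.sin(a)]);ey=np.array([-np.sin(a),np.cos(a)])
o=np.array([.5058,-.0479])
s,p,_=st();print(s['time'],p,s['wrist_force'].round(1),s['width'],(p[:2]-o)@ex,(p[:2]-o)@ey)
grab('wrist','w6')
E
```

```text
5.9 [ 0.51264852 -0.0010015   0.06202999] [ 2.9 -2.5 -0.8] 0.4348300531953032 0.0020849200336754805 0.04735002375423682
```

View pics/w6.png

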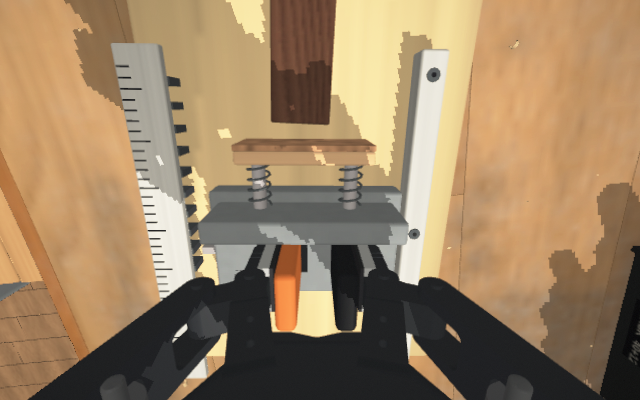

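Jaw travelled ~40 mm; the pad (v≈150) is ~9 mm short of the blank (v≈123). Slowing down.

>>> arm_command(series=[[[0,0,0,0,0,-0.4,0.2],[0,0,0,0,0,-0.3,0.2],[0,0,0,0,0,-0.2,0.2],[0,0,0,0,0,-0.2,0.2],[0,0,0,0,0,-0.2,0.2],[0,0,0,0,0,-0.1,0.2]]])

```text
time: 6.55
tool_pos: [0.5144, 0.0148, 0.0621]
tcp_rot: [1.284, 1.155, -1.279]
wrist_force: [2.2, -2.1, -0.4]
width: 0.435
```

```bash
cat > c.py <<'E'
from h import *
import sys
a=-.101;ex=np.array([np.cos(a),np.sin(a)]);ey=np.array([-np.sin(a),np.cos(a)])
o=np.array([.5058,-.0479])
s,p,_=st();f=s['wrist_force'];print(s['time'],'F jig x,y,z',f[:2]@ex,f[:2]@ey,f[2],s['width'],'pos',(p[:2]-o)@ex,(p[:2]-o)@ey,p[2])
for n in sys.argv[2:]: 
    grab(n,n[0]+sys.argv[1])
E
python3 c.py 7 wrist side top; python3 -c "
from h import *
cv2.imwrite('pics/mm7.png',np.hstack([cv2.resize(load('w7')['im'],(480,300)),]));
a=cv2.resize(load('t7')['im'][170:260,210:380],None,fx=4,fy=4);b=cv2.resize(load('s7')['im'][110:260,230:400],(680,600))[:300]
cv2.imwrite('pics/m7.png',np.vstack([a[:,:680],cv2.resize(load('s7')['im'][120:240,260:400],(680,200))]))"
```

```text
6.55 F jig x,y,z 2.3614840054735837 -1.8447541848249753 -0.43952835353274294 0.43532449497492953 pos 0.0022317385046044394 0.06320615133424075 0.06206453744808805
```

View pics/w7.png

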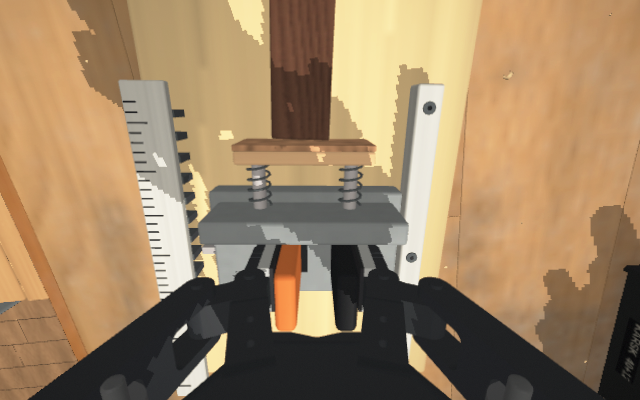

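View pics/m7.png

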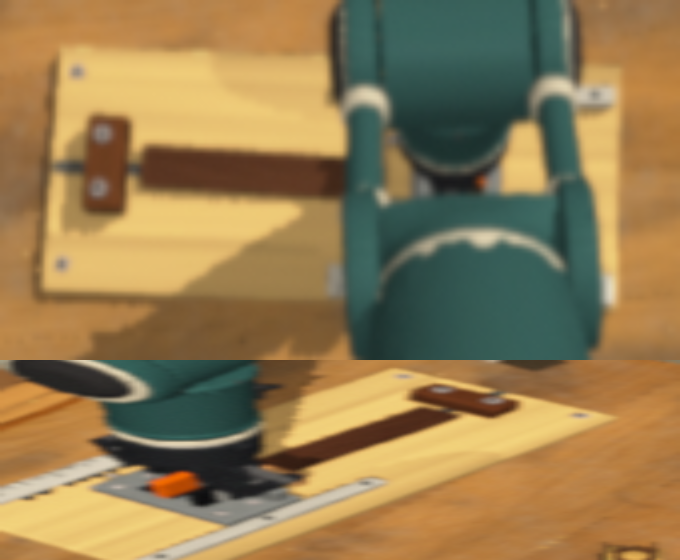

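The pad is now at the blank (wrist, v≈138); about 10 mm of gap remains to the stop (top crop, x 128–143). I'll creep on.

>>> arm_command(series=[[[0,0,0,0,0,-0.2,0.2],[0,0,0,0,0,-0.2,0.2],[0,0,0,0,0,-0.2,0.2]]])

```text
time: 7.0
tool_pos: [0.515, 0.0207, 0.0621]
tcp_rot: [1.285, 1.154, -1.28]
wrist_force: [3.0, -2.5, -1.1]
width: 0.437
```

```bash
python3 c.py 8 
```

```text
7.0 F jig x,y,z 3.2037256076628364 -2.1988047466315828 -1.0619775528634627 0.4368212388636022 pos 0.0022261608913236083 0.06912905825524392 0.062052254013452296
```

>>> arm_command(series=[[[0,0,0,0,0,-0.2,0.2],[0,0,0,0,0,-0.1,0.2]]])

```text
time: 7.2
tool_pos: [0.5154, 0.024, 0.0621]
tcp_rot: [1.284, 1.154, -1.28]
wrist_force: [3.2, -2.4, -1.6]
width: 0.439
```

```bash
python3 c.py 9 wrist top;python3 -c "
from h import *
a=cv2.resize(load('t9')['im'][180:240,210:310],None,fx=6,fy=6)
cv2.imwrite('pics/m9.png',np.vstack([a,cv2.resize(load('w9')['im'][100:240,160:440],(600,200))]))"
```

```text
7.2 F jig x,y,z 3.384429115350413 -2.0694919098710005 -1.578134600224856 0.4388221045620382 pos 0.0022856392683018815 0.07245300080765218 0.062069046745032705
```

View pics/m9.png

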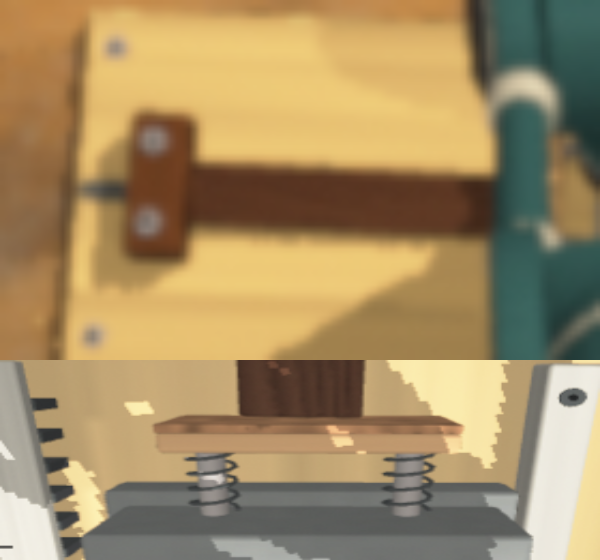

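Blank is almost at the stop. Creeping with force checks.

>>> arm_command(series=[[[0,0,0,0,0,-0.15,0.2],[0,0,0,0,0,-0.15,0.2]]])

```text
time: 7.5
tool_pos: [0.5156, 0.0263, 0.0621]
tcp_rot: [1.283, 1.153, -1.28]
wrist_force: [2.5, -6.2, -0.6]
width: 0.437
```

>>> arm_command(series=[[[0,0,0,0,0,-0.15,0.2],[0,0,0,0,0,-0.15,0.2]]])

```text
time: 7.7
tool_pos: [0.5158, 0.028, 0.0621]
tcp_rot: [1.281, 1.152, -1.281]
wrist_force: [1.5, -6.3, -0.9]
width: 0.434
```

```bash
python3 c.py 10 wrist top;python3 -c "
from h import *
a=cv2.resize(load('t10')['im'][180:240,210:310],None,fx=6,fy=6)
cv2.imwrite('pics/m10.png',np.vstack([a,cv2.resize(load('w10')['im'][100:240,160:440],(600,200))]))"
```

```text
7.7 F jig x,y,z 2.1743274669818 -6.154964466516944 -0.9333697523506261 0.43351679151371064 pos 0.0022828931446415533 0.07651285599450044 0.06205208775121563
```

View pics/m10.png

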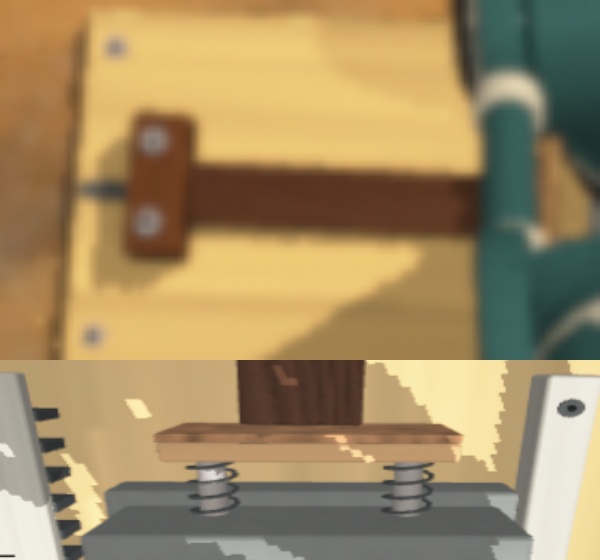

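The blank is against the stop, pad lightly compressed (springs shortened, ~6 N). A touch more, then release while following forward so that the finger sides meet the wall.

>>> arm_command(series=[[[0,0,0,0,0,-0.15,0.2],[0,0,0,0,0,-0.15,0.2],[0,0,0,0,0,0,0.2]]])

```text
time: 8.1
tool_pos: [0.516, 0.0294, 0.0621]
tcp_rot: [1.281, 1.15, -1.283]
wrist_force: [2.6, -1.9, -1.7]
width: 0.44
```

```bash
python3 c.py 11
```

```text
8.1 F jig x,y,z 2.7686546806508106 -1.6642733250873614 -1.6844207995496792 0.4396260232464588 pos 0.0023552708731435362 0.07792031406934068 0.06207263054660799
```

>>> arm_command(series=[[[0,0,0,0,0,-0.2,1],[0,0,0,0,0,-0.1,1]]])

```text
time: 8.3
tool_pos: [0.5088, 0.0315, 0.0587]
tcp_rot: [1.271, 1.159, -1.296]
wrist_force: [-3.8, -5.2, -3.8]
width: 0.76
```

```bash
python3 c.py 12 wrist
```

```text
8.3 F jig x,y,z -3.238862625026819 -5.518895318335924 -3.8354598623727423 0.759923417252816 pos -0.0050514806193125055 0.07934296554026711 0.058650201920380465
```

View pics/w12.png

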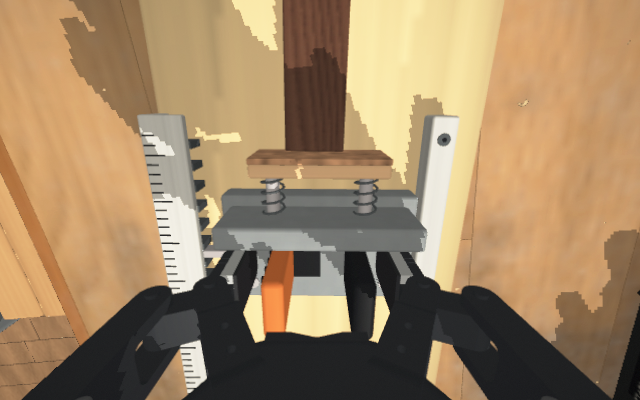

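The fingers opened (0.76), pad is visibly compressed; the arm sprang 5 mm to -x on release. Re-centre, keeping forward contact.

>>> arm_command(series=[[[0,0,0,-0.2,0.3,0,1],[0,0,0,0,0.1,0,1]]])

```text
time: 8.55
tool_pos: [0.5095, 0.0312, 0.0588]
tcp_rot: [1.268, 1.163, -1.301]
wrist_force: [-1.8, -2.9, 2.2]
width: 1.002
```

```bash
python3 c.py 13 wrist; python3 -c "
from h import *
print(rel(st()[1],down(-.101)))"
```

```text
8.55 F jig x,y,z -1.533968853794591 -3.048717654779832 2.20061065922843 1.0022161603251394 pos -0.0042975460644875865 0.07910994175073495 0.058795691507708
(array([0., 0., 0.]), array([-0.   ,  0.012,  0.015]))
```

View pics/w13.png

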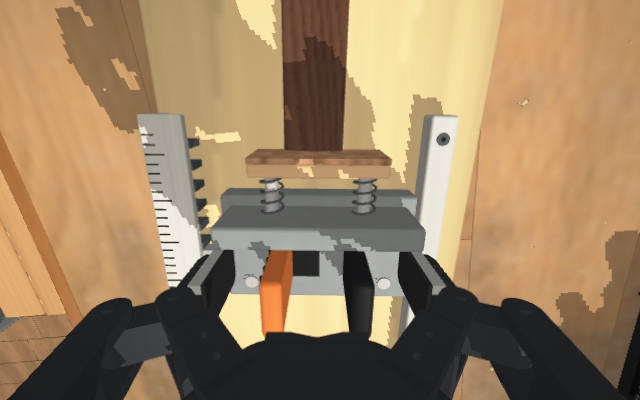

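```bash
cat > tab.py <<'E'
from h import *
import sys
a=-.101;ex=np.array([np.cos(a),np.sin(a)]);ey=np.array([-np.sin(a),np.cos(a)])
def meas(tag):
    z=load(tag);im=z['im'];P=depthpts(z);hsv=cv2.cvtColor(im,cv2.COLOR_BGR2HSV)
    m=(hsv[...,0]<16)&(hsv[...,1]>170)&(hsv[...,2]>90); m[:, :200]=0;m[:,420:]=0;m[:100]=0
    top=m&(P[...,2]>.070)&(P[...,2]<.086)
    q=P[top];X=q[:,:2]@ex;Y=q[:,:2]@ey
    d=(im.max(2)<70)&(P[...,2]>.070)&(P[...,2]<.086)
    q2=P[d];X2=q2[:,:2]@ex;Y2=q2[:,:2]@ey
    k=(X2>np.median(X)+.02)&(X2<np.median(X)+.055)&(Y2>Y.min())&(Y2<Y.max())
    # pad: front edge; wall front
    print(tag,'tab X',np.percentile(X,[3,50,97]).round(4),'Y',np.percentile(Y,[2,98]).round(4),'post X',np.percentile(X2[k],[3,50,97]).round(4),'over both',(np.percentile(X2[k],97)-np.percentile(X,3)).round(4),'med diff',(np.median(X2[k])-np.median(X)).round(4))
for t in sys.argv[1:]: meas(t)
E
python3 tab.py w3 w4 w5 w10 w12 w13
```

```text
w3 tab X [0.4795 0.4844 0.4886] Y [-0.0099  0.0178] post X [0.5185 0.5229 0.5274] over both 0.0479 med diff 0.0384
w4 tab X [0.4795 0.4844 0.4885] Y [-0.0097  0.0179] post X [0.5185 0.5228 0.5273] over both 0.0478 med diff 0.0384
w5 tab X [0.4913 0.496  0.5004] Y [-0.0101  0.0178] post X [0.5186 0.524  0.5436] over both 0.0523 med diff 0.0281
w10 tab X [0.4916 0.4963 0.5009] Y [0.0592 0.0867] post X [0.5189 0.5244 0.5417] over both 0.05 med diff 0.028
w12 tab X [0.4798 0.4846 0.4889] Y [0.0636 0.0883] post X [0.5188 0.524  0.5363] over both 0.0565 med diff 0.0394
w13 tab X [0.4798 0.4847 0.4889] Y [0.0631 0.0881] post X [0.5188 0.523  0.5276] over both 0.0478 med diff 0.0383
```

The tab has sprung back to its released position (tab X 0.480, as at the start; squeezed was 0.491), so the bolt seems to have dropped straight into a notch on release. Back the fingers off the wall and check it holds.

>>> arm_command(series=[[[0,0,0,0,0,0.3,1],[0,0,0,0,0,0.3,1],[0,0,0,0,0,0,1]]])

```text
time: 8.9
tool_pos: [0.5112, 0.026, 0.0601]
tcp_rot: [1.271, 1.161, -1.296]
wrist_force: [1.0, 0.3, 0.1]
width: 1.0
```

```bash
python3 c.py 14 wrist; python3 tab.py w13 w14; python3 - <<'E'
from h import *
a=-.101;ex=np.array([np.cos(a),np.sin(a)]);ey=np.array([-np.sin(a),np.cos(a)])
for t in('w6','w10','w12','w13','w14'):
    z=load(t);P=depthpts(z);q=P.reshape(-1,3);X=q[:,:2]@ex;Y=q[:,:2]@ey
    # wall top (z~.062) and pad top (z~.046) in jig Y
    w=(abs(q[:,2]-.062)<.004)&(abs(X-.508)<.012); p=(abs(q[:,2]-.046)<.003)&(abs(X-.508)<.03)
    print(t,'wall',np.percentile(Y[w],[3,97]).round(4),'pad',np.percentile(Y[p],[3,97]).round(4),'pad-wall',(np.percentile(Y[p],97)-np.percentile(Y[w],97)).round(4))
E
```

```text
8.9 F jig x,y,z 0.9777873847669017 0.3530030855764192 0.10179556023643055 1.0003397467994593 pos -0.0020661810173041566 0.07405169679993073 0.06008635356189184
w13 tab X [0.4798 0.4847 0.4889] Y [0.0631 0.0881] post X [0.5188 0.523  0.5276] over both 0.0478 med diff 0.0383
w14 tab X [0.4799 0.4847 0.4889] Y [0.0593 0.0867] post X [0.5189 0.5231 0.5276] over both 0.0477 med diff 0.0384
w6 wall [0.0407 0.0754] pad [0.075  0.1093] pad-wall 0.0339
w10 wall [0.0692 0.1045] pad [0.104  0.1352] pad-wall 0.0307
w12 wall [0.072  0.1059] pad [0.0814 0.1353] pad-wall 0.0293
w13 wall [0.0734 0.106 ] pad [0.0864 0.1353] pad-wall 0.0293
w14 wall [0.0741 0.1045] pad [0.0855 0.1352] pad-wall 0.0307
```

View pics/w14.png

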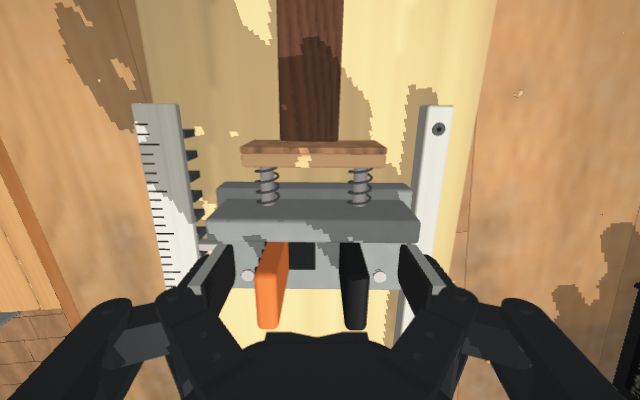

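Fingers clear (≈0 N). The jaw settled back only 1.5 mm (within the play), tab fully out, pad still compressed ~3 mm with its face unmoved. Retreat upwards and check over time.

>>> arm_command(series=[[[0,0,0,-1,0,0,1],[0,0,0,-2,0,0,1],[0,0,0,-3,0,0,1],[0,0,0,-4,0,0,1],[0,0,0,-4,0,2,1],[0,0,0,-4,0,4,1],[0,0,0,0,0,4,1],[0,0,0,0,0,0,1],[0,0,0,0,0,0,1],[0,0,0,0,0,0,1]]])

```text
time: 9.95
tool_pos: [0.506, -0.0688, 0.2518]
tcp_rot: [1.275, 1.153, -1.286]
wrist_force: [-0.5, -0.4, -0.0]
width: 0.998
```

```bash
python3 c.py 15 wrist top side; python3 tab.py w1 w15; python3 - <<'E'
from h import *
a=-.101;ex=np.array([np.cos(a),np.sin(a)]);ey=np.array([-np.sin(a),np.cos(a)])
for t in('w1','w14','w15'):
    z=load(t);P=depthpts(z);q=P.reshape(-1,3);X=q[:,:2]@ex;Y=q[:,:2]@ey
    w=(abs(q[:,2]-.062)<.004)&(abs(X-.508)<.012); p=(abs(q[:,2]-.046)<.003)&(abs(X-.508)<.03)
    print(t,'wall',np.percentile(Y[w],[3,97]).round(4),'pad',np.percentile(Y[p],[3,97]).round(4),'pad-wall',(np.percentile(Y[p],97)-np.percentile(Y[w],97)).round(4))
A=load('top0')['im'];B=load('t15')['im']
cv2.imwrite('pics/m15.png',np.vstack([cv2.resize(A[80:300,120:480],(800,290)),cv2.resize(B[80:300,120:480],(800,290))]))
E
```

```text
9.95 F jig x,y,z -0.4598666191606104 -0.4303703609529131 -0.04852693896898369 0.9975832040043096 pos 0.002305544388140954 -0.020772421380877856 0.2518107044135737
w1 tab X [0.4787 0.4835 0.4883] Y [-0.0099  0.0171] post X [0.5185 0.5224 0.5273] over both 0.0485 med diff 0.0389
w15 tab X [0.4799 0.4848 0.4887] Y [0.0582 0.0639] post X [0.5188 0.5228 0.5277] over both 0.0478 med diff 0.0379
w1 wall [0.0244 0.0346] pad [0.0219 0.07  ] pad-wall 0.0353
w14 wall [0.0741 0.1045] pad [0.0855 0.1352] pad-wall 0.0307
w15 wall [0.0931 0.104 ] pad [0.0899 0.1353] pad-wall 0.0312
```

View pics/m15.png

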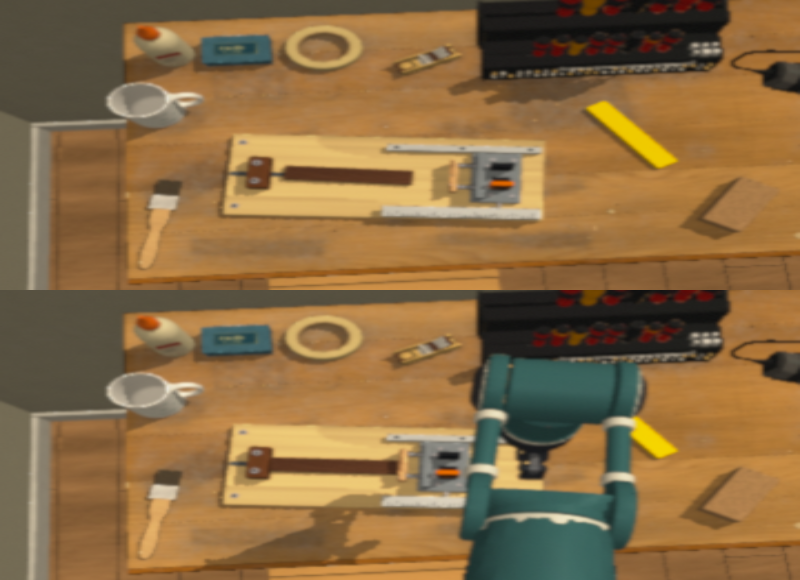

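View pics/w15.png

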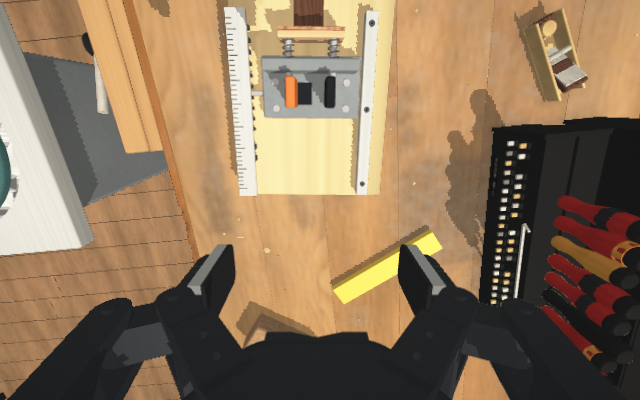

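```bash
sed -i 's/m\[:100\]=0/m[:60]=0/' tab.py; python3 c.py 16 wrist; python3 tab.py w1 w15 w16; python3 - <<'E'
from h import *
print(np.abs(load('w15')['im'].astype(int)[:230]-load('w16')['im'].astype(int)[:230]).mean())
bot.finish_job()
E
```

```text
10.1 F jig x,y,z 0.45668542644922394 0.424388790860315 -0.37665187361197816 0.9976753803388889 pos 0.0019959382464941606 -0.020227725736478665 0.25092323618918616
w1 tab X [0.4787 0.4835 0.4883] Y [-0.0099  0.0171] post X [0.5185 0.5224 0.5273] over both 0.0485 med diff 0.0389
w15 tab X [0.4793 0.4843 0.4889] Y [0.0582 0.085 ] post X [0.5189 0.5234 0.5276] over both 0.0483 med diff 0.0391
w16 tab X [0.4794 0.4844 0.4889] Y [0.0582 0.0853] post X [0.5189 0.523  0.5276] over both 0.0483 med diff 0.0386
3.904952445652174
the job is handed in; nothing more can be done
```

The blank is clamped and the jaw is locked; I handed the job in at about 10 s of the 45 s allowed.

I squeezed the lock fully (grip about 37 mm) and slid the jaw about 68 mm, until the blank met the stop and the sprung pad pressed it lightly at about 6 N. I then opened the fingers while following the jaw forward.

- **Lock:** The bolt dropped into a notch as I opened the fingers, so there was no separate search for the next notch. In the last pictures the tab measures 48.3 mm over tab and post, against 48.5 mm released at the start, so the bolt is home.
- **Blank held:** When I backed the fingers off, the jaw settled about 1.5 mm, within the notch play, and stayed there. The pad stays compressed by about 3–4 mm, which is only about 4 N on the blank. The blank is against the stop.
- **Forces:** The horizontal force never read above about 6.5 N after a move. On release the arm sprang about 7 mm sideways, away from the post, and the readings stayed under 8 N. It was not touching anything at hand-in.
- **Other items:** The mug, brush and cork block look unmoved in the before and after top views. I did not measure them.
- **Check that told nothing:** A comparison of the last two wrist pictures was inconclusive, because the arm was still settling slightly between them.

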